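Scrap a cracked stem in the pedal bin

TASK

Scrap the cracked red handlebar stem: press the bin's pedal down and across under its catch so that the lid stays open by itself, put the stem inside, then free the pedal and ease it back up so that the lid comes down softly and shuts. Feel for the stops and do not force the pedal against its gate, and leave the sound black stem and everything else on the bench where it is.

Things in the scene. Friction and masses are not known exactly. Their poses are not given: they have to be found in the camera images.
- bin: Red round scrap bin with a steel lid, fixed to the bench: 220 mm across, rim 235 mm and closed lid 249 mm high. Origin on the bench under its middle; -x is its front, where the pedal sticks out, z up, so +y is to the left of someone facing +x. Inside 212 mm across, floor 70 mm above the bench, empty. An upright gate plate stands 124 mm in front of the origin, y -24 to +38 mm, 77 mm high.
- mouth (a point): Centre of the bin's mouth at rim height (235 mm), axes as the bin. The lid is hinged 122 mm behind it (+x). The lid is a disc 228 mm across; latched, it stands 67 to 90 degrees up and may still lean over the rear part of the mouth, so come down over the middle or the front half.
- treadle: Pivot block of the pedal, hidden in the bin's foot; same origin and axes as the bin. It carries the pedal lever on a pin along y, 45 mm above the bench.
- pad (a point): Centre of the top face of the pedal's pad, a dark ribbed plate 40 mm (bin x) by 32 mm (bin y), 10 mm thick; press it, or pinch it across its 32 mm from above. At rest it is 185 mm in front of the bin's middle, 87 mm high, and goes down on an arc about the pin. Pushes back up with about 6 to 14 N throughout; let go from low down, it flies up and the lid slams.
- pedal (a joint): Tilt of the pedal lever in rad, 0 at rest (up, lid shut), growing as the pad goes down. The lever passes through an L-shaped opening in the gate plate: an upright slot with a notch at its foot towards the bin's +y. The foot of the slot, a rubber-faced stop, holds it at 0.20 to 0.27 rad (pad 37 to 50 mm down).
- catch (a point): The catch: nominal middle of the underside of the gate's shoulder over the notch, 39 mm above the bench. The plate is screwed on through long holes, so stop and catch together sit up to 3.5 mm higher or lower than this point, differently each time: feel for the stop. At the stop the lever has 2 mm play under the catch (3 mm at the pad), no more.
- pedal_side (a joint): Sideways place of the lever on its pin in m: 0 in the upright slot (1.5 mm play each way), growing to the bin's +y; the notch ends at 0.016. Beyond 0.010 it is under the catch: let up, it rises 2 mm at the gate and stays, lid open. It moves stiffly (1 to 8 N, more when pressed hard on the stop) and stays where it is left. To free it press to the stop again, bring it back to 0, let it rise.
- lid (a joint): Opening of the lid in rad: 0 shut, 1.15 to 1.6 when the pedal is latched; always 6.5 times the pedal's tilt (push rod).
- red_stem: Cracked red handlebar stem to be scrapped, 124 mm long, 42 mm wide, 40 mm high, 0.16 kg. Lies on the bench; origin under its middle, x along it towards the bar clamp (lying round clamp, 42 mm wide); at the other end an upright round clamp 38 mm across.
- red_stem_shank (a point): Middle of the red stem's round shank, 30 mm thick, 20 mm above its underside, with 42 mm of free length between the two clamps along the stem's x: the place to grasp it, across x.
- black_stem: Sound black stem of the same shape; leave it.
- lube: Oil bottle, 48 mm across, 140 mm high; origin under it. Leave it.
- grease: Grease jar, 68 mm across, 58 mm high. Leave it.
- bell: Brass bicycle bell, about 54 mm across, 32 mm high. Leave it.
- chainring: Steel chainring lying flat, 130 mm across. Leave it.
- screwdriver: Orange screwdriver, 190 mm, lying. Leave it.
- wrench: Steel spanner, 200 mm, lying. Leave it.
There are look-alikes about, which are no part of the job. There is more than one size of the red_stem; the one meant has the size given above.

How it is judged:
By the outcome, as a careful person would: the job done as asked, in the order asked, and still so for the second after the job is handed in, with the robot touching nothing.
It also fails if it takes over 72 s, if anything falls off the work surface, if the arm or the gripper's body presses on something with over 40 N, if the wrist force passes 120 N, or if a joint passes its speed limit or range.

ROBOT

A 6-joint arm with a two-finger parallel gripper is mounted at the origin on the work surface. World frame = base frame: x ahead of the robot, y to its left, z up, the work surface at z = 0. Lengths are in m, angles in rad, forces in N, time in s.
With the tool pointing down it reaches from about 0.25 to 0.775 m from the base axis. Payload 4 kg.
Tool frame: the origin (TCP) lies on the centre line of the jaws, within the pads' length; the fingertips stand 19 mm ahead of it and the grasp point (between the pads) is the TCP; x points along the fingers, z is the direction in which the jaws open and shut, and the axes are right-handed (so a half turn about x gives the same grasp; the last joint's range is limited). The gripper opens to 94 mm and grips with 3 to 60 N. Pads are 16 mm wide; open, the fingers measure 119 mm over their backs; the gripper's body (75 mm by 177 mm) begins 78 mm behind the grasp point.
Start: joints at [1.075, 0.087, 1.371, -0, 1.684, -0.103], TCP at [0.211, 0.508, 0.225] pointing down, gripper open.
Joint ranges: [-3.1, 3.1], [-0.76, 2.03], [0.27, 2.55], [-1.08, 4.22], [0.17, 2.65], [-2.57, 2.57]. Speed limits (rad/s): [2.79, 2.79, 3.14, 3.14, 3.14, 3.14].

INTERFACE

Orientations are given as [roll, pitch, yaw] about the fixed x, y, z axes, in that order (R = Rz(yaw) Ry(pitch) Rx(roll)).
In Python, from bench import robot, snapshot, camera_params gives the robot as it stands.
- The arm moves only by the tool step_arm, never from a script. Its argument "motion" is text: rows parted by semicolons, each of 7 numbers parted by spaces: the opening in per cent of the stroke, from 0 (shut) to 100 (fully open), then the shift along the tool's x, y, z in cm, then the turn, a rotation vector about the tool's x, y, z in rad. A call has 1 to 20 rows; each row shifts and turns the commanded pose from where the row before left it, along the tool's axes as they then stand; what a row does not reach is not made up. A row lasts 1/12 s, in which the tool goes at most 41.7 mm and 7.16 degrees, less where a joint would pass 70% of its speed; a pose out of reach is approached as far as the arm can. A call with a gripper value outside its range is refused whole. The fingers move at their own pace and stop on an object; the grip force is fixed at half the most. Time passes only in rows, so rows that do not move let the fingers close. It gives the time, the measured TCP pose, the force and the opening at its end, in the units of the state.
- robot.get_obs(): the state, without advancing time (a new reading comes with each control period).
- snapshot(name): name is "scene" or "top" or "wrist"; returns the picture (384x512x3 uint8, red, green, blue); there is no depth.
- camera_params(name): a dict with "fx", "fy", "cx", "cy" (pixels), "R" (3x3) and "t" (3): a world point X has camera coordinates R X + t. Camera axes: x right, y down, z forward; pixel columns grow to the right and rows downward; lengths in m; the calibration is good to about 2 mm. A picture is of the moment at which its call begins: read the wrist's pose just before it. camera_params takes no time and is no camera call; for the wrist camera it gives the pose at the moment of the call.
- robot.close_job(): hands the job in, once; it reports no verdict.
The state is a dict: "time": time; "joint_positions": joint angles; "qvel": joint speeds; "joint_torque": joint torques, N m; "tool_pos": TCP position; "ee_rot": TCP orientation; "wrist_force": force on the tool from outside, world axes, zero at the start; "wrist_torque": the same for the moment, N m; "width": finger opening in m.
Only numpy, scipy, OpenCV 4.12 (cv2) and the standard library are available. Lean on these libraries where they do the work, as an engineer would, in place of code of your own. Each camera call takes 0.05 s, during which the arm holds its last target.

## Working session

There is one attempt and no reset: what is moved stays moved. The work goes in short steps, Python scripts to look and compute and a tool call to move; the robot and the scene stay as the last step left them, time stands still between calls to the robot, and variables do not carry over. Pictures are saved under pics/ and viewed, and the job is handed in when it is done.

Besides the shell and the picture viewer there is one more tool, called after "Request:" as name(argument=value, ...) on one line, values as JSON. step_arm: Moves the arm, as the interface text tells. Its arguments: {"type":"object","properties":{"motion":{"type":"string"}},"required":["motion"]}

```bash
ls; mkdir -p pics
python3 - <<'E'
from bench import robot, snapshot, camera_params
import cv2,json
o=robot.get_obs(); print({k:o[k] for k in ['time','tool_pos','ee_rot','wrist_force','width']})
for n in ['scene','top']:
    im=snapshot(n); cv2.imwrite(f'pics/{n}0.png',cv2.cvtColor(im,cv2.COLOR_RGB2BGR)); p=camera_params(n);print(n,p)
E
```

```text
pics
{'time': 0.0, 'tool_pos': array([0.21028517, 0.50765793, 0.22329642]), 'ee_rot': array([ 3.0301018 ,  1.56856401, -2.07512015]), 'wrist_force': array([-0.66540098, -0.42698453,  0.35307011]), 'width': 0.09376780714196212}
scene {'fx': 376.66178076731586, 'fy': 376.66178076731586, 'cx': 259.4576862276383, 'cy': 187.0174835159964, 'R': array([[-0.55293477,  0.83318619,  0.0079946 ],
       [ 0.79199359,  0.52853022, -0.30561734],
       [-0.25886154, -0.16265478, -0.95212086]]), 't': array([ 0.37912567, -0.39126299,  1.63633737])}
top {'fx': 351.05293263493894, 'fy': 351.05293263493894, 'cx': 263.05024892940423, 'cy': 188.05203120845374, 'R': array([[ 9.68109349e-03, -9.99949498e-01,  2.69782118e-03],
       [-9.83270134e-01, -1.00103102e-02, -1.81878081e-01],
       [ 1.81895902e-01, -8.91908290e-04, -9.83317388e-01]]), 't': array([-0.06412302,  0.59832165,  1.07191567])}
```

View pics/scene0.png

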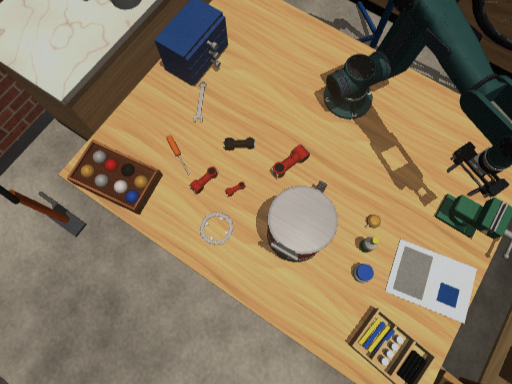

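View pics/top0.png

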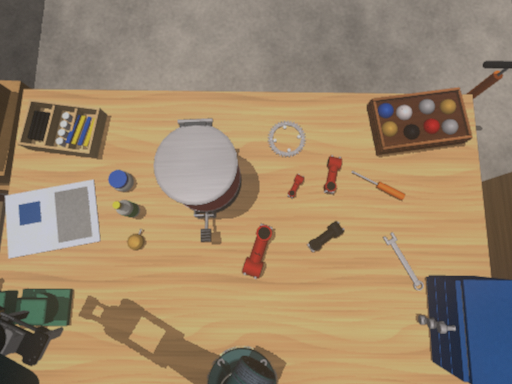

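The top view shows the bin lid at about (197,164), the pedal at (206,235), red stems at (258,250), (333,174) and (296,186), and the black stem at (326,237). Next I'll measure the sizes.

```bash
cat > h.py <<'E'
import numpy as np,cv2
from bench import robot,snapshot,camera_params
def ray(p,uv,z):
    R,t=np.array(p['R']),np.array(p['t']); c=-R.T@t
    d=R.T@np.array([(uv[0]-p['cx'])/p['fx'],(uv[1]-p['cy'])/p['fy'],1]); return c+d*(z-c[2])/d[2]
def proj(p,X):
    q=np.array(p['R'])@np.asarray(X)+np.array(p['t']); return np.array([p['fx']*q[0]/q[2]+p['cx'],p['fy']*q[1]/q[2]+p['cy']])
def img(n): return cv2.imread(f'pics/{n}.png')
E
python3 - <<'E'
from h import *
for n in ['top','scene']:
    p=camera_params(n); im=img(n+'0'); hsv=cv2.cvtColor(im,cv2.COLOR_BGR2HSV)
    red=(((hsv[...,0]<6)|(hsv[...,0]>172))&(hsv[...,1]>170)&(hsv[...,2]>60)).astype(np.uint8)
    red=cv2.morphologyEx(red,cv2.MORPH_CLOSE,np.ones((5,5)))
    blk=((hsv[...,2]<60)).astype(np.uint8)
    for nm,m in [('red',red),('blk',blk)]:
        cs,_=cv2.findContours(m,cv2.RETR_EXTERNAL,cv2.CHAIN_APPROX_NONE)
        for c in cs:
            if cv2.contourArea(c)<60: continue
            c0=c[:,0].mean(0)
            g=np.array([ray(p,q,0.02)[:2] for q in c[:,0]],np.float32)
            (x,y),s,a=cv2.minAreaRect(g)
            if max(s)>.25: continue
            print(n,nm,c0.round(0),np.round((x,y),3),np.round(s,3),round(a,1))
    lid=((hsv[...,1]<40)&(hsv[...,2]>120)).astype(np.uint8)
    cs,_=cv2.findContours(lid,cv2.RETR_EXTERNAL,cv2.CHAIN_APPROX_NONE)
    for c in cs:
        if 2000<cv2.contourArea(c)<9000:
            g=np.array([ray(p,q,0.247)[:2] for q in cv2.convexHull(c)[:,0]],np.float32)
            print('lid',n,c[:,0].mean(0),cv2.minEnclosingCircle(g), cv2.fitEllipse(g))
    cr={'top':(120,80,340,300),'scene':(170,120,390,285)}[n]
    k=im[cr[1]:cr[3],cr[0]:cr[2]]; cv2.imwrite(f'pics/{n}0c.png',cv2.resize(k,None,fx=2.6,fy=2.6,interpolation=cv2.INTER_CUBIC))
E
```

```text
top red [257. 252.] [ 0.404 -0.044] [0.054 0.16 ] 71.7
top red [333. 169.] [ 0.669 -0.294] [0.038 0.087] 82.5
top red [431. 126.] [ 0.829 -0.634] [0.047 0.052] 0.6
top blk [227. 370.] [0.04  0.044] [0.053 0.074] 77.8
top blk [258. 367.] [ 0.056 -0.049] [0.119 0.032] 62.6
top blk [ 14. 373.] [0.044 0.675] [0.081 0.122] 0.5
top blk [  2. 338.] [0.133 0.736] [0.079 0.015] 8.3
top blk [ 24. 331.] [0.149 0.666] [0.182 0.108] 41.7
top blk [ 42. 303.] [0.238 0.63 ] [0.125 0.071] 52.0
top blk [  9. 303.] [0.235 0.731] [0.048 0.07 ] 86.0
top blk [467. 277.] [ 0.321 -0.709] [0.015 0.18 ] 0.5
top blk [411. 131.] [ 0.807 -0.562] [0.048 0.048] 86.4
top blk [ 38. 125.] [0.816 0.713] [0.054 0.101] 83.0
top blk [498.  65.] [ 1.058 -0.885] [0.023 0.101] 0.6
lid top [ 51.01328904 218.54152824] ((0.47943419218063354, 0.4936692714691162), 0.14171911776065826) ((0.4781467914581299, 0.49341973662376404), (0.21711502969264984, 0.30272260308265686), 12.727287292480469)
lid top [195.43913043 164.12173913] ((0.6294713616371155, 0.12459985911846161), 0.11260557174682617) ((0.6292582154273987, 0.124355949461460
[... 776 characters left out ...]
8.1
scene blk [ 23. 199.] [ 1.116 -0.818] [0.037 0.231] 10.1
scene blk [127. 170.] [ 0.791 -0.563] [0.051 0.053] 33.7
scene blk [238. 143.] [ 0.449 -0.258] [0.049 0.115] 33.9
scene blk [88. 86.] [ 0.589 -0.952] [0.024 0.24 ] 87.5
scene blk [152.  15.] [ 0.136 -0.956] [0.218 0.025] 0.1
lid scene [431.60769231 280.76923077] ((0.5763661861419678, 0.5595282912254333), 0.14991295337677002) ((0.5757156014442444, 0.5621650815010071), (0.22106312215328217, 0.3421745002269745), 10.834643363952637)
lid scene [302.06185567 219.80412371] ((0.6321390867233276, 0.12859517335891724), 0.11310157179832458) ((0.6331144571304321, 0.12823528051376343), (0.22204841673374176, 0.2239980548620224), 77.611083984375)
```

View pics/top0c.png

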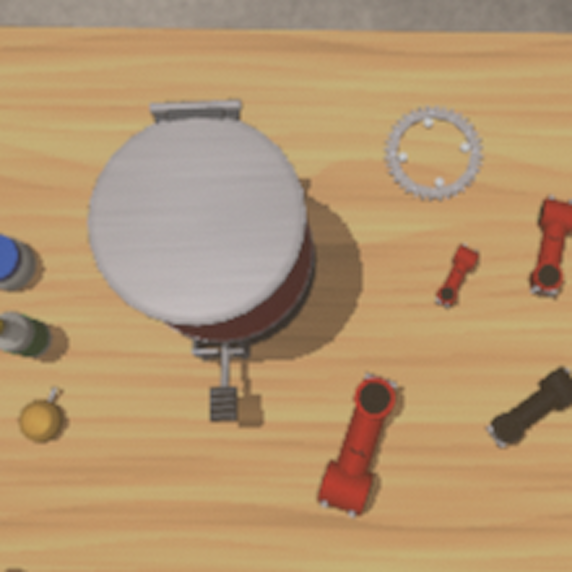

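View pics/scene0c.png

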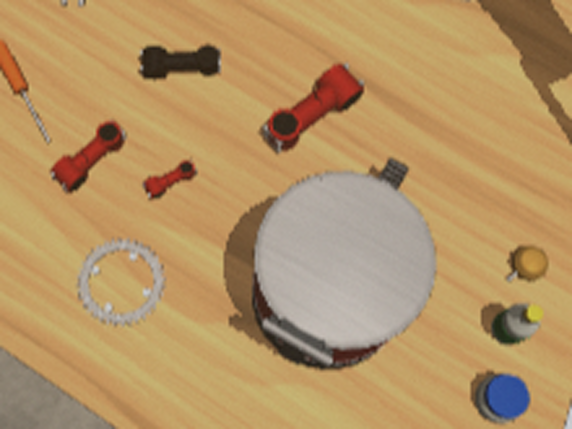

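The reds measure roughly 158, 119 and 76 mm long, so the middle one at about (0.66,-0.29) is the target. I'll refine the stem, pad and bin axis next.

Run:
```python
from h import *
for n,cr in [('top',(190,205,225,250)),('scene',(300,170,335,205))]:
    im=img(n+'0'); k=im[cr[1]:cr[3],cr[0]:cr[2]]; cv2.imwrite(f'pics/{n}pad.png',cv2.resize(k,None,fx=12,fy=12,interpolation=cv2.INTER_NEAREST))
for n,cr in [('top',(315,145,355,205)),('scene',(180,155,225,205))]:
    im=img(n+'0'); k=im[cr[1]:cr[3],cr[0]:cr[2]]; cv2.imwrite(f'pics/{n}stem.png',cv2.resize(k,None,fx=9,fy=9,interpolation=cv2.INTER_NEAREST))
a=img('toppad');b=img('scenepad');c=img('topstem');d=img('scenestem')
H=540;W=0
o=np.zeros((560,800,3),np.uint8)
def put(i,x,s):
    i=cv2.resize(i,None,fx=s,fy=s,interpolation=cv2.INTER_NEAREST); o[:i.shape[0],x:x+i.shape[1]]=i[:560,:800-x]
put(a,0,0.9);put(b,400,0.9); cv2.imwrite('pics/pads.png',o); o[:]=0; put(c,0,1);put(d,390,1);cv2.imwrite('pics/stems.png',o)
```

```text
(no output)
```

View pics/pads.png

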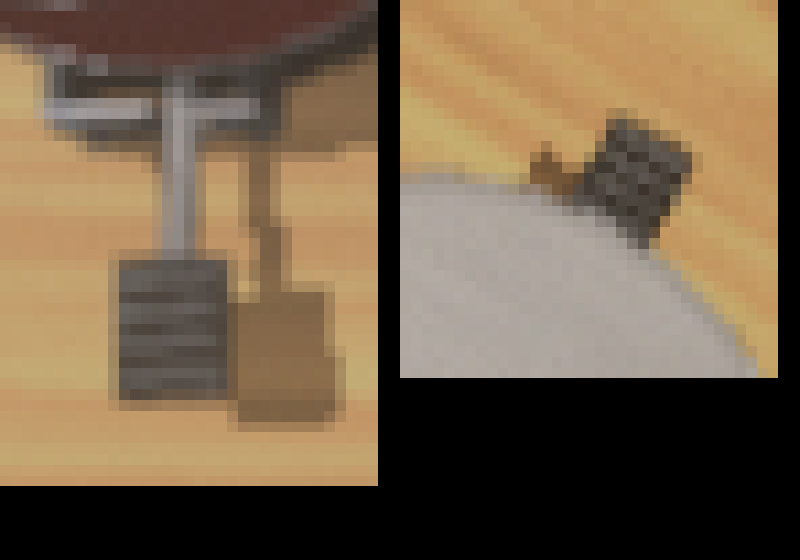

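View pics/stems.png

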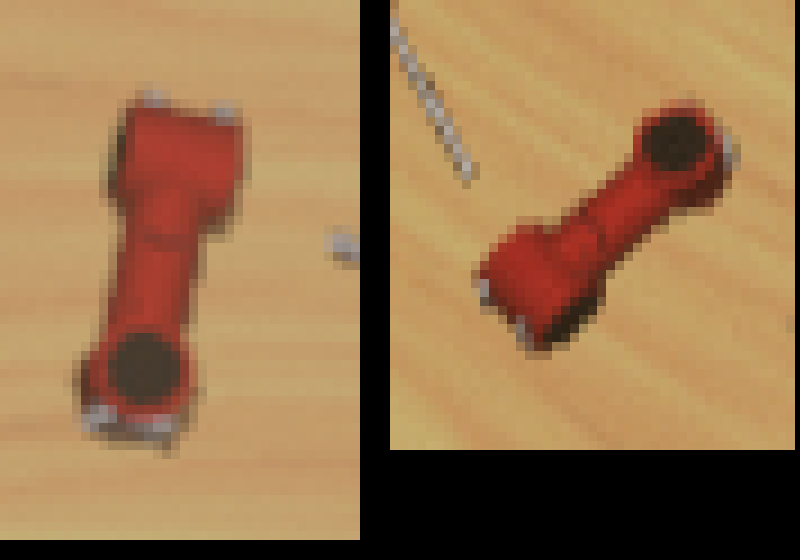

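Run:
```python
from h import *
T,S=camera_params('top'),camera_params('scene')
for nm,a,b,z in [('pad',(205.5,235.05),(321.0,186.3),.087),('hole',(330.7,185.3),(211.3,170.4),.04),('clamp',(334.8,162.3),(196.2,186.2),.04),('gateR?',(200,214.7),None,.077)]:
    print(nm,ray(T,a,z),ray(S,b,z) if b else '')
# lever direction, gate top edge
print('lever', ray(T,(190+178/10.8-.5,205+72/10.8-.5),.06), ray(T,(190+178/10.8-.5,205+255/10.8-.5),.08))
print('gate edge', ray(T,(190+46/10.8-.5,205+108/10.8-.5),.077), ray(T,(190+262/10.8-.5,205+108/10.8-.5),.077))
# black stem via scene & tape
import glob
for n in ['top','scene']:
    p=camera_params(n); im=img(n+'0'); hsv=cv2.cvtColor(im,cv2.COLOR_BGR2HSV)
    m=((((hsv[...,0]<7)|(hsv[...,0]>170))&(hsv[...,1]>150))).astype(np.uint8)
    if n=='top': m[:,:315]=0;m[:,360:]=0
    else: m[:155]=0;m[205:]=0;m[:,:180]=0;m[:,225:]=0
    ys,xs=np.nonzero(m); g=np.array([ray(p,q,0.02)[:2] for q in zip(xs,ys)],np.float32); print(n,cv2.minAreaRect(g))
```

```text
pad [0.44590605 0.11541528 0.087     ] [0.44543065 0.11800744 0.087     ]
hole [ 0.61306295 -0.2786154   0.04      ] [ 0.61178224 -0.27728649  0.04      ]
clamp [ 0.69052284 -0.29411379  0.04      ] [ 0.69746867 -0.2877442   0.04      ]
gateR? [0.50882621 0.13653942 0.077     ] 
lever [0.52198992 0.12118033 0.06      ] [0.46740006 0.11589504 0.08      ]
gate edge [0.50925512 0.15590938 0.077     ] [0.50987344 0.09391138 0.077     ]
top ((0.6563277840614319, -0.2897966504096985), (0.04059094190597534, 0.11479368060827255), 79.49102783203125)
scene ((0.6499409079551697, -0.2918111979961395), (0.041078370064496994, 0.12267811596393585), 81.53626251220703)
```

```bash
cat >> h.py <<'E'
from scipy.spatial.transform import Rotation as Ro
def tool():
    o=robot.get_obs(); return o,np.array(o['tool_pos']),Ro.from_euler('xyz',o['ee_rot']).as_matrix()
def Rdown(zyaw):  # tool z along (cos,sin), x down
    z=np.array([np.cos(zyaw),np.sin(zyaw),0]);x=np.array([0,0,-1.]);return np.stack([x,np.cross(z,x),z],1)
def go(pos,R,):
    o,p,C=tool(); rv=Ro.from_matrix(C.T@R).as_rotvec(); d=C.T@(np.asarray(pos)-p)
    print('shift cm (cur tool axes)',(d*100).round(2),'turn',rv.round(4),'shift in target axes',(R.T@(np.asarray(pos)-p)*100).round(2))
E
python3 - <<'E'
from h import *
o,p,C=tool(); print(C.round(3),p,o['joint_positions'])
for s in [1,-1]: go((0.4455,0.1167,0.20),Rdown(0.05+s*np.pi/2))
E
```

```text
[[-0.001 -0.924  0.383]
 [-0.002  0.383  0.924]
 [-1.     0.    -0.002]] [0.21030791 0.50771593 0.223425  ] [ 1.07491187e+00  8.78925840e-02  1.37208322e+00  7.44463049e-07
  1.68359689e+00 -1.03167565e-01]
shift cm (cur tool axes) [  2.39 -36.69 -27.12] turn [-0.4427 -0.0019 -0.0006] shift in target axes [  2.34 -21.54 -40.23]
shift cm (cur tool axes) [  2.39 -36.69 -27.12] turn [ 2.6989e+00 -9.0000e-04  2.6000e-03] shift in target axes [ 2.34 21.54 40.23]
```

Request:
step_arm(motion="65 0 0 0 -0.11 0 0;65 0 0 0 -0.11 0 0;65 0 0 0 -0.11 0 0;65 0 0 0 -0.11 0 0;65 0 -1.54 -2.87 0 0 0;65 0 -1.54 -2.87 0 0 0;65 0 -1.54 -2.87 0 0 0;65 0 -1.54 -2.87 0 0 0;65 0 -1.54 -2.87 0 0 0;65 0 -1.54 -2.87 0 0 0;65 0 -1.54 -2.87 0 0 0;65 0 -1.54 -2.87 0 0 0;65 0 -1.54 -2.87 0 0 0;65 0 -1.54 -2.87 0 0 0;65 0 -1.54 -2.87 0 0 0;65 0 -1.54 -2.87 0 0 0;65 0 -1.54 -2.87 0 0 0;65 0 -1.54 -2.87 0 0 0")

```text
time: 1.6
tool_pos: [0.4451, 0.1154, 0.2241]
ee_rot: [1.3, 1.57, 2.918]
wrist_force: [0.5, 0.3, -0.0]
width: 0.0611
```

Run:
```python
from h import *
o,p,C=tool(); print(p,o['time'],o['wrist_force'],C.round(3),o['joint_positions'].round(2)); P=camera_params('wrist');print(P)
im=snapshot('wrist'); cv2.imwrite('pics/w1.png',cv2.cvtColor(im,cv2.COLOR_RGB2BGR))
go((0.4455,0.1167,0.20),Rdown(0.05+np.pi/2))
```

```text
[0.4451293  0.11538696 0.2240681 ] 1.6 [ 0.49552075  0.25496456 -0.0488217 ] [[-0.001 -0.999 -0.047]
 [ 0.    -0.047  0.999]
 [-1.     0.001  0.   ]] [ 0.13 -0.11  1.57  0.    1.69 -1.49]
{'fx': 299.3841351597671, 'fy': 299.3841351597671, 'cx': 261.43201751516705, 'cy': 193.65030141906743, 'R': array([[-4.64117837e-02,  9.98922392e-01,  3.87556634e-05],
       [ 9.62355333e-01,  4.47024091e-02,  2.68093094e-01],
       [ 2.67802462e-01,  1.24799754e-02, -9.63393010e-01]]), 't': array([-0.09339302, -0.46095332,  0.26996549])}
shift cm (cur tool axes) [2.36 0.2  0.62] turn [-0.0084 -0.005   0.0009] shift in target axes [2.37 0.19 0.61]
```

View pics/w1.png

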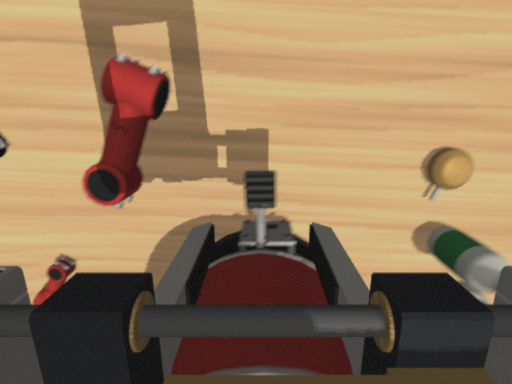

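Run:
```python
from h import *
P=camera_params('wrist'); im=img('w1')
k=im[160:270,215:320]; cv2.imwrite('pics/w1c.png',cv2.resize(k,None,fx=5,fy=5,interpolation=cv2.INTER_NEAREST))
m=(cv2.cvtColor(im,cv2.COLOR_BGR2GRAY)<100).astype(np.uint8); q=m[165:215,238:285]
q=cv2.morphologyEx(q,cv2.MORPH_OPEN,np.ones((5,5)));q=cv2.morphologyEx(m[165:215,238:285],cv2.MORPH_CLOSE,np.ones((5,5)));q=cv2.morphologyEx(q,cv2.MORPH_OPEN,np.ones((15,15)))
c=max(cv2.findContours(q,0,1)[0],key=cv2.contourArea)[:,0]+[238,165]
g=np.array([ray(P,x,0.087)[:2] for x in c],np.float32); print(c.min(0),c.max(0),cv2.minAreaRect(g))
```

```text
[245 170] [273 207] ((0.4471829831600189, 0.10627008229494095), (0.03932273015379906, 0.028612488880753517), 2.9446334838867188)
```

View pics/w1c.png

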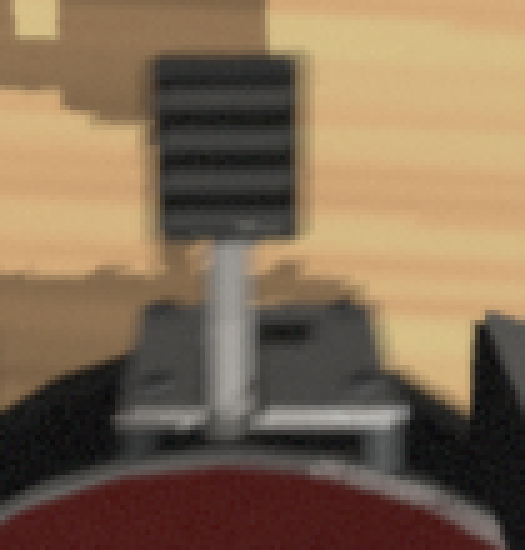

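Run:
```python
from h import *
print(tool()[1])
P0=camera_params('wrist')
im=snapshot('wrist'); cv2.imwrite('pics/w2.png',cv2.cvtColor(im,cv2.COLOR_RGB2BGR)); im=im[...,::-1]
print((-P0['R'].T@P0['t']).round(4))
g=cv2.cvtColor(np.ascontiguousarray(im),cv2.COLOR_BGR2GRAY)
q=cv2.morphologyEx((g<105).astype(np.uint8),cv2.MORPH_CLOSE,np.ones((5,5)));q=cv2.morphologyEx(q,cv2.MORPH_OPEN,np.ones((17,17)))
for c in cv2.findContours(q,0,1)[0]:
    c=c[:,0]
    if cv2.contourArea(c)>3000: continue
    G=np.array([ray(P0,x,0.087)[:2] for x in c],np.float32); print(c.min(0),c.max(0),cv2.minAreaRect(G))
k=im[160:270,215:320]; cv2.imwrite('pics/w2c.png',cv2.resize(k,None,fx=5,fy=5,interpolation=cv2.INTER_NEAREST))
```

```text
[0.44774748 0.11069245 0.22366094]
[0.3693 0.1071 0.3831]
[436 224] [485 268] ((0.5021710395812988, 0.3242567479610443), (0.051718104630708694, 0.058092713356018066), 2.462618350982666)
[252 167] [282 204] ((0.4436616003513336, 0.11438603699207306), (0.03888991102576256, 0.03100605309009552), 2.4407570362091064)
[  0 133] [ 10 154] ((0.41197094321250916, -0.14565709233283997), (0.009705031290650368, 0.022907264530658722), 79.04878234863281)
[178  44] [198  60] ((0.32160407304763794, 0.03679516911506653), (0.01332682091742754, 0.019053349271416664), 2.2917308807373047)
```

View pics/w2c.png

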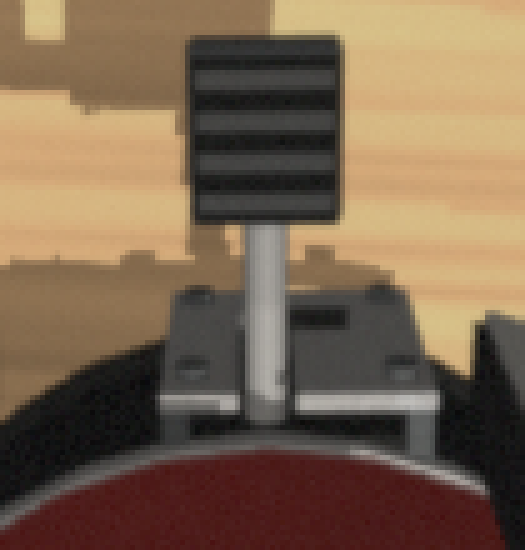

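Run:
```python
from h import *
o,p,C=tool(); print(o['time'],p,C.round(4).tolist(),o['qvel'].round(3)); go((0.445,0.1155,0.12),Rdown(0.045+np.pi/2))
```

```text
1.7 [0.44622599 0.11341221 0.22362257] [[-0.0009, -0.9992, -0.0409], [-0.0017, -0.0409, 0.9992], [-1.0, 0.0009, -0.0017]] [ 0.07  -0.021  0.015  0.056  0.027  0.051]
shift cm (cur tool axes) [10.36  0.1   0.23] turn [-0.004  -0.0017 -0.001 ] shift in target axes [10.36  0.11  0.21]
```

Request:
step_arm(motion="65 1.3 0 0 0 0 0;65 1.3 0 0 0 0 0;65 1.3 0 0 0 0 0;65 1.3 0 0 0 0 0;65 1.3 0 0 0 0 0;65 1.3 0 0 0 0 0;65 1.3 0 0 0 0 0;65 0.7 0 0 0 0 0;65 0.4 0 0 0 0 0;65 0 0 0 0 0 0;65 0 0 0 0 0 0")

```text
time: 2.62
tool_pos: [0.4449, 0.1173, 0.1228]
ee_rot: [-0.958, 1.57, 0.66]
wrist_force: [0.0, 0.6, 0.4]
width: 0.061
```

Run:
```python
from h import *
o,p,C=tool(); print(o['time'],p,C.round(4).tolist(),o['qvel'].round(3)); P0=camera_params('wrist')
im=snapshot('wrist')[...,::-1]; cv2.imwrite('pics/w3.png',im)
go((0.445,0.1155,0.082),Rdown(0.045+np.pi/2))
g=cv2.cvtColor(np.ascontiguousarray(im),cv2.COLOR_BGR2GRAY)
q=cv2.morphologyEx((g<105).astype(np.uint8),cv2.MORPH_CLOSE,np.ones((5,5)));q=cv2.morphologyEx(q,cv2.MORPH_OPEN,np.ones((17,17)))
for c in cv2.findContours(q,0,1)[0]:
    c=c[:,0]
    if cv2.contourArea(c)>6000: continue
    G=np.array([ray(P0,x,0.087)[:2] for x in c],np.float32); print(c.min(0),c.max(0),cv2.minAreaRect(G))
```

```text
2.6167 [0.4449001  0.11729189 0.12283032] [[0.0003, -0.9989, -0.0475], [0.0003, -0.0475, 0.9989], [-1.0, -0.0004, 0.0002]] [-0.002 -0.007 -0.016  0.     0.    -0.001]
shift cm (cur tool axes) [ 4.13  0.04 -0.17] turn [0.0024 0.0003 0.0013] shift in target axes [ 4.13  0.03 -0.17]
[158  21] [196  53] ((0.32753369212150574, 0.060629844665527344), (0.017137857154011726, 0.02263633720576763), 2.690524101257324)
```

View pics/w3.png

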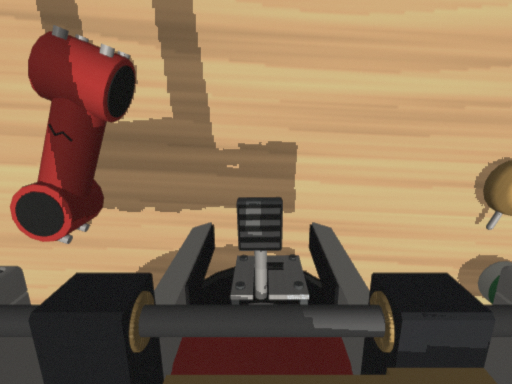

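Request:
step_arm(motion="65 0.7 0 -0.05 0 0 0;65 0.7 0 -0.05 0 0 0;65 0.7 0 -0.05 0 0 0;65 0.7 0 0 0 0 0;65 0.6 0 0 0 0 0;65 0.4 0 0 0 0 0;65 0.3 0 0 0 0 0;65 0 0 0 0 0 0;65 0 0 0 0 0 0")

```text
time: 3.42
tool_pos: [0.4449, 0.1155, 0.0814]
ee_rot: [1.125, 1.571, 2.743]
wrist_force: [0.7, -0.1, -0.7]
width: 0.061
```

Run:
```python
from h import *
o,p,C=tool(); print(o['time'],p,o['wrist_force'])
p=camera_params('scene')
im=snapshot('wrist')[...,::-1]; cv2.imwrite('pics/w4.png',im)
```

```text
3.4167 [0.44492349 0.11547009 0.08139041] [ 0.74306951 -0.09516478 -0.70314176]
```

View pics/w4.png

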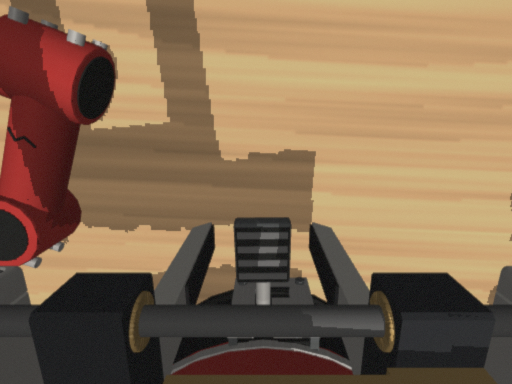

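The pad at u 235–291 is centred between the finger tips (about 213–310). I'll close now.

Request:
step_arm(motion="25 0 0 0 0 0 0;25 0 0 0 0 0 0;25 0 0 0 0 0 0;25 0 0 0 0 0 0;25 0 0 0 0 0 0;25 0 0 0 0 0 0;25 0 0 0 0 0 0")

```text
time: 4.05
tool_pos: [0.445, 0.1155, 0.0816]
ee_rot: [-0.982, 1.57, 0.636]
wrist_force: [-0.6, 0.6, 0.4]
width: 0.0315
```

Request:
step_arm(motion="0 0.18 0.04 0 0 0 -0.01;0 0.37 0.07 0 0 0 -0.02;0 0.37 0.07 0 0 0 -0.02;0 0.37 0.07 0 0 0 -0.02;0 0.37 0.07 0 0 0 -0.02;0 0.37 0.07 0 0 0 -0.02;0 0.37 0.07 0 0 0 -0.02;0 0.18 0.04 0 0 0 -0.01;0 0 0 0 0 0 0")

```text
time: 4.8
tool_pos: [0.4418, 0.1154, 0.0565]
ee_rot: [-1.569, 1.428, 0.049]
wrist_force: [-0.9, -0.2, 6.1]
width: 0.0321
```

```bash
cat > st.py <<'E'
from h import *
o,p,C=tool(); B=np.array([0.631,0.1245]);c,s=np.cos(.047),np.sin(.047);f=o['wrist_force']; d=p[:2]-B
print('t',round(o['time'],2),'pos',p.round(4),'binframe mm',(1e3*np.array([c*d[0]+s*d[1],-s*d[0]+c*d[1],p[2]])).round(1),'F binframe',np.round([c*f[0]+s*f[1],-s*f[0]+c*f[1],f[2]],1),'tilt',round(float(np.arcsin(C[0,0]*c+C[1,0]*s)),3),'M',np.round(o['wrist_torque'],2),'w',o['width'].round(4))
E
python3 st.py
```

```text
Traceback (most recent call last):
  File "st.py", line 3, in <module>
    print('t',round(o['time'],2),'pos',p.round(4),'binframe mm',(1e3*np.array([c*d[0]+s*d[1],-s*d[0]+c*d[1],p[2]])).round(1),'F binframe',np.round([c*f[0]+s*f[1],-s*f[0]+c*f[1],f[2]],1),'tilt',round(float(np.arcsin(C[0,0]*c+C[1,0]*s)),3),'M',np.round(o['wrist_torque'],2),'w',o['width'].round(4))
                                                                                                                                                                                                                                                                                    ^^^^^^^^^^^^^^^^
AttributeError: 'float' object has no attribute 'round'
```

Request:
step_arm(motion="0 0.37 0.07 0 0 0 -0.02;0 0.28 0.06 0 0 0 -0.015;0 0.09 0.02 0 0 0 -0.005;0 0 0 0 0 0 0")

```text
time: 5.13
tool_pos: [0.4415, 0.1154, 0.0489]
ee_rot: [-1.57, 1.389, 0.048]
wrist_force: [-1.9, -0.5, 5.3]
width: 0.0318
```

Request:
step_arm(motion="0 0.09 0.02 0 0 0 -0.005;0 0 0 0 0 0 0")

```text
time: 5.3
tool_pos: [0.4415, 0.1154, 0.048]
ee_rot: [-1.57, 1.384, 0.049]
wrist_force: [-2.9, 0.0, 5.7]
width: 0.0316
```

Request:
step_arm(motion="0 0.09 0.02 0 0 0 -0.005;0 0 0 0 0 0 0")

```text
time: 5.47
tool_pos: [0.4415, 0.1154, 0.0471]
ee_rot: [-1.57, 1.379, 0.048]
wrist_force: [-2.4, -0.9, 5.3]
width: 0.0318
```

Request:
step_arm(motion="0 0.09 0.02 0 0 0 -0.005;0 0 0 0 0 0 0")

```text
time: 5.63
tool_pos: [0.4415, 0.1154, 0.0461]
ee_rot: [-1.569, 1.374, 0.049]
wrist_force: [-1.8, -0.6, 6.0]
width: 0.0316
```

Request:
step_arm(motion="0 0.09 0.02 0 0 0 -0.005;0 0 0 0 0 0 0")

```text
time: 5.8
tool_pos: [0.4415, 0.1154, 0.0452]
ee_rot: [-1.57, 1.369, 0.048]
wrist_force: [-1.6, -0.4, 5.5]
width: 0.0318
```

Request:
step_arm(motion="0 0.09 0.02 0 0 0 -0.005;0 0 0 0 0 0 0")

```text
time: 5.97
tool_pos: [0.4415, 0.1154, 0.0443]
ee_rot: [-1.57, 1.364, 0.048]
wrist_force: [-1.2, -0.8, 5.0]
width: 0.0317
```

Request:
step_arm(motion="0 0.09 0.02 0 0 0 -0.005;0 0 0 0 0 0 0")

```text
time: 6.13
tool_pos: [0.4415, 0.1154, 0.0433]
ee_rot: [-1.57, 1.359, 0.048]
wrist_force: [-1.1, 0.2, 5.1]
width: 0.0316
```

Request:
step_arm(motion="0 0.09 0.02 0 0 0 -0.005;0 0 0 0 0 0 0")

```text
time: 6.3
tool_pos: [0.4415, 0.1154, 0.0423]
ee_rot: [-1.569, 1.354, 0.049]
wrist_force: [-1.3, -0.5, 5.8]
width: 0.0318
```

Request:
step_arm(motion="0 0.09 0.02 0 0 0 -0.005;0 0 0 0 0 0 0")

```text
time: 6.47
tool_pos: [0.4415, 0.1154, 0.0413]
ee_rot: [-1.57, 1.349, 0.048]
wrist_force: [-0.3, -1.1, 4.9]
width: 0.0318
```

Request:
step_arm(motion="0 0.09 0.02 0 0 0 -0.005;0 0 0 0 0 0 0")

```text
time: 6.63
tool_pos: [0.4415, 0.1154, 0.0403]
ee_rot: [-1.57, 1.344, 0.048]
wrist_force: [-0.8, -0.2, 5.3]
width: 0.0317
```

Request:
step_arm(motion="0 0.09 0.02 0 0 0 -0.005;0 0 0 0 0 0 0")

```text
time: 6.8
tool_pos: [0.4416, 0.1154, 0.0393]
ee_rot: [-1.57, 1.339, 0.048]
wrist_force: [0.2, 0.5, 5.1]
width: 0.0318
```

Request:
step_arm(motion="0 0.09 0.02 0 0 0 -0.005;0 0 0 0 0 0 0")

```text
time: 6.97
tool_pos: [0.4416, 0.1154, 0.0386]
ee_rot: [-1.57, 1.334, 0.048]
wrist_force: [-1.5, 0.2, 7.3]
width: 0.0314
```

Request:
step_arm(motion="0 0.05 0.01 0 0 0 0;0 0 0 0 0 0 0")

```text
time: 7.13
tool_pos: [0.4416, 0.1154, 0.0384]
ee_rot: [-1.57, 1.335, 0.048]
wrist_force: [-4.0, -0.9, 8.6]
width: 0.0313
```

Request:
step_arm(motion="0 0.05 0.01 0 0 0 0;0 0 0 0 0 0 0")

```text
time: 7.3
tool_pos: [0.4416, 0.1154, 0.0382]
ee_rot: [-1.57, 1.335, 0.048]
wrist_force: [-5.3, -0.5, 11.0]
width: 0.0319
```

The stop is felt at z=0.0386, about 43 mm down, within the 37–50 mm given. I'll back off slightly and slide to +y.

Request:
step_arm(motion="0 -0.08 0 0 0 0 0;0 0 0 0.1 0 0 0;0 0 0 0.2 0 0 0;0 0 0 0.2 0 0 0;0 0 0 0 0 0 0")

```text
time: 7.72
tool_pos: [0.4413, 0.1201, 0.0386]
ee_rot: [-1.573, 1.334, 0.045]
wrist_force: [-3.1, -2.1, 7.9]
width: 0.0316
```

Request:
step_arm(motion="0 0 0 0.2 0 0 0;0 0 0 0.2 0 0 0;0 0 0 0 0 0 0")

```text
time: 7.97
tool_pos: [0.4411, 0.1241, 0.0386]
ee_rot: [-1.573, 1.334, 0.045]
wrist_force: [-2.0, -1.6, 8.2]
width: 0.0314
```

Request:
step_arm(motion="0 0 0 0.2 0 0 0;0 0 0 0.2 0 0 0;0 0 0 0 0 0 0")

```text
time: 8.22
tool_pos: [0.4409, 0.128, 0.0386]
ee_rot: [-1.574, 1.335, 0.044]
wrist_force: [-3.3, -1.7, 8.6]
width: 0.0317
```

Request:
step_arm(motion="0 0 0 0.1 0 0 0;0 0 0 0 0 0 0")

```text
time: 8.38
tool_pos: [0.4409, 0.1287, 0.0386]
ee_rot: [-1.577, 1.335, 0.041]
wrist_force: [-2.7, -3.1, 8.5]
width: 0.0315
```

Request:
step_arm(motion="0 0 0 0.1 0 0 0;0 0 0 0 0 0 0")

```text
time: 8.55
tool_pos: [0.4408, 0.1296, 0.0386]
ee_rot: [-1.577, 1.335, 0.041]
wrist_force: [-1.9, -3.7, 8.4]
width: 0.0315
```

Request:
step_arm(motion="0 -0.09 -0.02 0 0 0 0.005;0 0 0 0 0 0 0")

```text
time: 8.72
tool_pos: [0.4407, 0.1301, 0.0393]
ee_rot: [-1.572, 1.34, 0.046]
wrist_force: [-1.0, -0.8, 5.2]
width: 0.0317
```

Request:
step_arm(motion="0 -0.09 -0.02 0 0 0 0.005;0 0 0 0 0 0 0")

```text
time: 8.88
tool_pos: [0.4407, 0.1302, 0.0401]
ee_rot: [-1.571, 1.345, 0.047]
wrist_force: [-1.0, -0.3, 5.3]
width: 0.0315
```

Request:
step_arm(motion="0 -0.09 -0.02 0 0 0 0.005;0 0 0 0 0 0 0")

```text
time: 9.05
tool_pos: [0.4407, 0.1302, 0.041]
ee_rot: [-1.571, 1.35, 0.047]
wrist_force: [-1.2, -1.1, 5.8]
width: 0.0315
```

Request:
step_arm(motion="0 -0.09 -0.02 0 0 0 0.005;0 0 0 0 0 0 0")

```text
time: 9.22
tool_pos: [0.4407, 0.1302, 0.0419]
ee_rot: [-1.571, 1.355, 0.047]
wrist_force: [-1.4, -1.5, 5.3]
width: 0.0314
```

Request:
step_arm(motion="0 -0.05 -0.01 0 0 0 0.003;0 0 0 0 0 0 0")

```text
time: 9.38
tool_pos: [0.4406, 0.1302, 0.0423]
ee_rot: [-1.571, 1.358, 0.047]
wrist_force: [-1.3, -0.9, 5.4]
width: 0.0316
```

Request:
step_arm(motion="0 -0.05 -0.01 0 0 0 0.003;0 0 0 0 0 0 0")

```text
time: 9.55
tool_pos: [0.4406, 0.1302, 0.0426]
ee_rot: [-1.571, 1.361, 0.047]
wrist_force: [-0.0, -0.6, 4.5]
width: 0.0314
```

Request:
step_arm(motion="0 -0.05 -0.01 0 0 0 0.003;0 0 0 0 0 0 0")

```text
time: 9.72
tool_pos: [0.4406, 0.1302, 0.0428]
ee_rot: [-1.571, 1.364, 0.047]
wrist_force: [2.6, -0.1, 2.9]
width: 0.0317
```

Request:
step_arm(motion="0 -0.05 -0.01 0 0 0 0;0 0 0 0 0 0 0")

```text
time: 9.88
tool_pos: [0.4406, 0.1302, 0.0431]
ee_rot: [-1.571, 1.364, 0.047]
wrist_force: [5.4, -0.5, -2.2]
width: 0.0317
```

Request:
step_arm(motion="0 -0.03 0 0 0 0 0;0 0 0 0 0 0 0")

```text
time: 10.05
tool_pos: [0.4406, 0.1302, 0.0433]
ee_rot: [-1.571, 1.363, 0.047]
wrist_force: [6.1, -0.1, -2.3]
width: 0.0317
```

```bash
sed -i "s/o\['width'\].round(4)/o['width'],o['joint_positions'].round(2)/" st.py; python3 st.py
python3 - <<'E'
from h import *
im=snapshot('top')[...,::-1]; cv2.imwrite('pics/top1.png',im)
E
```

```text
t 10.05 pos [0.4406 0.1302 0.0433] binframe mm [-189.9   14.7   43.3] F binframe [ 6.1 -0.4 -2.3] tilt 0.207 M [ 0.09 -0.75  0.08] w 0.031740979710030745 [ 0.18 -0.15  1.99 -0.03  1.1  -1.42]
```

View pics/top1.png

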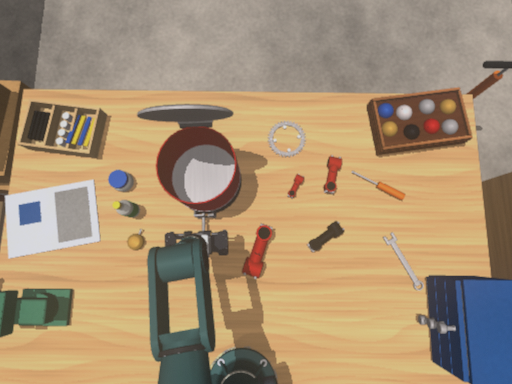

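The lid stands up and the catch is holding, since the wrist force has reversed. Releasing.

Request:
step_arm(motion="55 0 0 0 0 0 0;55 0 0 0 0 0 0;55 0 0 0 0 0 0;55 0 0 0 0 0 0;55 0 0 0 0 0 0")

```text
time: 10.52
tool_pos: [0.4394, 0.1303, 0.0431]
ee_rot: [-1.571, 1.366, 0.048]
wrist_force: [0.2, -0.3, 0.8]
width: 0.0521
```

```bash
python3 st.py
python3 - <<'E'
from h import *
# stem centre estimates, transit
o,p,C=tool()
h=np.array([0.6124,-0.278]);c=np.array([0.694,-0.291]); d=c-h; a=np.arctan2(d[1],d[0]); print('stem yaw',a)
go((0.44,0.13,0.30),Rdown(0.047+np.pi/2))
E
```

```text
t 10.52 pos [0.4394 0.1303 0.0431] binframe mm [-191.1   14.8   43.1] F binframe [ 0.2 -0.3  0.8] tilt 0.205 M [0.07 0.1  0.03] w 0.052099960368219476 [ 0.18 -0.15  1.99 -0.03  1.1  -1.42]
stem yaw -0.15798604622511841
shift cm (cur tool axes) [-25.14  -5.28  -0.03] turn [3.000e-04 1.000e-04 2.046e-01] shift in target axes [-25.69  -0.06  -0.03]
```

Request:
step_arm(motion="55 -1 0 0 0 0 0;55 -1.5 0 0 0 0 0;55 -2 0 0 0 0 0;55 -2 0 0 0 0 0;55 -2.5 0 0 0 0 0;55 -2.5 0 0 0 0 0.05;55 -2.5 0 0 0 0 0.05;55 -2.5 0 0 0.05 0 0.05;55 -2 0 0 0.05 0 0.05;55 -1 0 0 0.05 0 0;55 0 0 0 0.05 0 0;55 0 0 0 0 0 0")

```text
time: 11.52
tool_pos: [0.4093, 0.1288, 0.2374]
ee_rot: [-0.814, 1.56, 0.604]
wrist_force: [0.5, -0.0, 0.0]
width: 0.052
```

```bash
python3 st.py
python3 - <<'E'
from h import *
go((0.65,-0.287,0.22),Rdown(-0.16+np.pi/2))
im=snapshot('wrist')[...,::-1]; cv2.imwrite('pics/w5.png',im)
E
```

```text
t 11.52 pos [0.4093 0.1288 0.2374] binframe mm [-221.3   14.7  237.4] F binframe [ 0.5 -0.1  0. ] tilt 0.009 M [0.05 0.06 0.01] w 0.05197382379764491 [ 0.17 -0.2   1.61  0.    1.71 -1.25]
shift cm (cur tool axes) [  1.71 -30.13 -37.42] turn [0.0066 0.0071 0.0075] shift in target axes [  1.74 -30.39 -37.21]
```

View pics/w5.png

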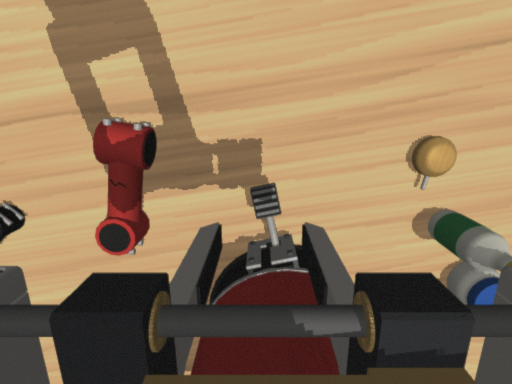

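Request:
step_arm(motion="70 0 -1 -1.2 0 0 0;70 0 -2 -2.5 0 0 0;70 0 -2 -2.5 0 0 0;70 0 -2 -2.5 0 0 0;70 0 -2 -2.5 0 0 0;70 0 -2 -2.5 0 0 0;70 0 -2 -2.5 0 0 0;70 0 -2 -2.5 0 0 0;70 0 -2 -2.5 0 0 0;70 0 -2 -2.5 0 0 0;70 0 -2 -2.5 0 0 0;70 0 -2 -2.5 0 0 0;70 0.3 -2 -2.5 0 0 0;70 0.5 -2 -2.5 0 0 0;70 0.5 -1.5 -2 0 0 0;70 0.3 -1.2 -1.4 0 0 0;70 0.2 -0.5 -0.5 0 0 0;70 0 0 0 0 0 0;70 0 0 0 0 0 0;70 0 0 0 0 0 0")

```text
time: 13.23
tool_pos: [0.6501, -0.2875, 0.2175]
ee_rot: [-0.677, 1.562, 0.743]
wrist_force: [-0.2, 0.7, 0.0]
width: 0.0657
```

Run:
```python
from h import *
o,p,C=tool(); print(o['time'],p,C.round(3).tolist(),o['qvel'].round(3),o['joint_positions'].round(2)); P=camera_params('wrist')
im=np.ascontiguousarray(snapshot('wrist')[...,::-1]); cv2.imwrite('pics/w6.png',im)
hsv=cv2.cvtColor(im,cv2.COLOR_BGR2HSV)
m=((((hsv[...,0]<7)|(hsv[...,0]>170))&(hsv[...,1]>150))).astype(np.uint8); m=cv2.morphologyEx(m,cv2.MORPH_CLOSE,np.ones((9,9)))
for c in cv2.findContours(m,0,1)[0]:
    if cv2.contourArea(c)<300: continue
    c=c[:,0]
    for z in (0.0,.02,.04):
        G=np.array([ray(P,x,z)[:2] for x in c],np.float32); print(c.min(0),c.max(0),z,cv2.minAreaRect(G))
```

```text
13.2333 [ 0.65005694 -0.2874744   0.21753463] [[0.006, -0.989, 0.151], [0.006, 0.151, 0.989], [-1.0, -0.005, 0.007]] [ 0.007 -0.013 -0.003 -0.002 -0.001  0.002] [-0.5   0.46  0.93  0.01  1.75 -1.92]
[242 130] [279 226] 0.0 ((0.6596956253051758, -0.2907698154449463), (0.04561597853899002, 0.127325177192688), 79.82264709472656)
[242 130] [279 226] 0.02 ((0.6550191044807434, -0.29007813334465027), (0.04319390282034874, 0.12056448310613632), 79.82266235351562)
[242 130] [279 226] 0.04 ((0.6503426432609558, -0.2893863320350647), (0.04077180474996567, 0.11380384862422943), 79.82266235351562)
[335  97] [380 164] 0.0 ((0.6161813139915466, -0.1607564389705658), (0.03203237056732178, 0.08384324610233307), 64.67650604248047)
[335  97] [380 164] 0.02 ((0.6138153672218323, -0.16696807742118835), (0.03033151850104332, 0.07939133048057556), 64.67647552490234)
[335  97] [380 164] 0.04 ((0.6114494800567627, -0.1731797605752945), (0.028630658984184265, 0.07493942975997925), 64.67652130126953)
```

View pics/w6.png

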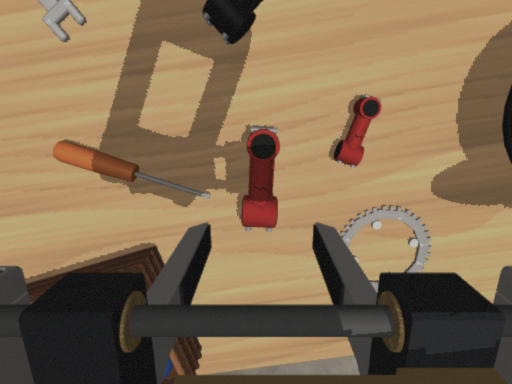

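Run:
```python
from h import *
P=camera_params('wrist')
print(ray(P,(261.5,177),.025),ray(P,(261.5,177),.02)); 
im=img('w6')[100:250,200:320]; cv2.imwrite('pics/w6c.png',cv2.resize(im,None,fx=4,fy=4,interpolation=2))
go((0.6545,-0.288,0.1),Rdown(-0.175+np.pi/2))
```

```text
[ 0.65061117 -0.28747834  0.025     ] [ 0.65173339 -0.28761824  0.02      ]
shift cm (cur tool axes) [11.79 -0.37 -0.06] turn [0.0239 0.0063 0.0058] shift in target axes [11.79 -0.44  0.02]
```

View pics/w6c.png

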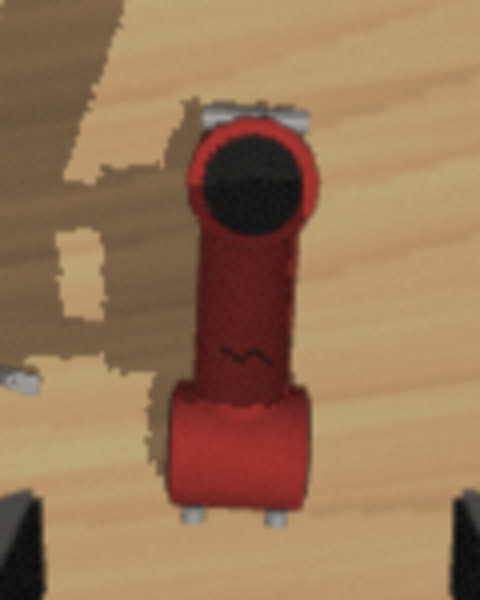

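Request:
step_arm(motion="70 1 -0.1 0 0.024 0.006 0.006;70 2 -0.1 0 0 0 0;70 2 0 0 0 0 0;70 2 0 0 0 0 0;70 2 0 0 0 0 0;70 2 0 0 0 0 0;70 2 0 0 0 0 0;70 1.5 0 0 0 0 0;70 1 0 0 0 0 0;70 0 0 0 0 0 0;70 0 0 0 0 0 0")

```text
time: 14.2
tool_pos: [0.6521, -0.2883, 0.0623]
ee_rot: [1.263, 1.57, 2.658]
wrist_force: [-0.0, 0.8, -0.0]
width: 0.0656
```

Run:
```python
from h import *
o,p,C=tool(); print(o['time'],p,o['wrist_force'])
im=np.ascontiguousarray(snapshot('wrist')[...,::-1]); cv2.imwrite('pics/w7.png',im)
go((0.652,-0.2877,0.023),Rdown(-0.175+np.pi/2))
```

```text
14.2 [ 0.65212219 -0.28832404  0.06231044] [-4.49953173e-04  8.33403870e-01 -1.16274928e-02]
shift cm (cur tool axes) [4.04 0.1  0.1 ] turn [-0.001  -0.0004  0.0009] shift in target axes [4.04 0.09 0.1 ]
```

View pics/w7.png

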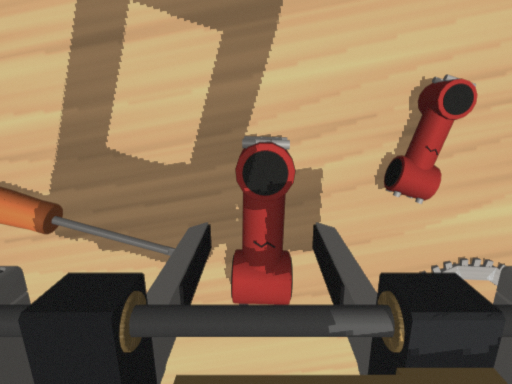

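Run:
```python
from h import *
T=camera_params('top');print(ray(T,(352,172),.004)); W=camera_params('wrist'); print(ray(W,(180,255),.004)); o,p,C=tool()
for q in [ray(T,(352,172),.004),ray(W,(180,255),.004)]: print((C.T@(q-p)*1e3).round(0))
```

```text
[ 0.66673715 -0.35909112  0.004     ]
[ 0.67481668 -0.36067269  0.004     ]
[ 59. -26. -67.]
[ 59. -34. -67.]
```

Request:
step_arm(motion="65 0.7 0.05 0.05 0 0 0;65 0.8 0.05 0.05 0 0 0;65 0.8 0 0 0 0 0;65 0.8 0 0 0 0 0;65 0.6 0 0 0 0 0;65 0.3 0 0 0 0 0;65 0 0 0 0 0 0;0 0 0 0 0 0 0;0 0 0 0 0 0 0;0 0 0 0 0 0 0;0 0 0 0 0 0 0;0 0 0 0 0 0 0;0 0 0 0 0 0 0;0 0 0 0 0 0 0")

```text
time: 15.42
tool_pos: [0.6515, -0.2878, 0.0223]
ee_rot: [0.97, 1.57, 2.364]
wrist_force: [0.6, 0.0, 1.4]
width: 0.0294
```

Request:
step_arm(motion="0 -0.5 0 0 0 0 0;0 -1 0 0 0 0 0;0 -2 0.2 0 0 0 0;0 -3 0.4 0 0 0 0;0 -3 0.4 0 0 0 0;0 -3 0.4 0 0 0 0;0 -3 0.4 0 0 0 0;0 -3 0.5 0 0 0 0;0 -3 0.5 0 0 0 0;0 -3 0.5 0 0 0 0;0 -3 0.5 0 0 0 0;0 -2.5 0.3 0 0 0 0;0 -1.5 0 0 0 0 0;0 -0.5 0 0 0 0 0;0 0 0 0 0 0 0;0 0 0 0 0 0 0")

```text
time: 16.75
tool_pos: [0.6112, -0.2807, 0.341]
ee_rot: [1.294, 1.569, 2.688]
wrist_force: [0.3, -0.1, -2.4]
width: 0.0291
```

Run:
```python
from h import *
o,p,C=tool(); print(o['time'],p,o['wrist_force'],o['width'],o['joint_positions'].round(2)); go((0.612,0.125,0.345),Rdown(0.047+np.pi/2));go((0.612,0.125,0.345),C)
```

```text
16.75 [ 0.61118292 -0.28067825  0.3410033 ] [ 0.32458521 -0.10007932 -2.41226964] 0.0290622733173848 [-0.51  0.39  0.77 -0.    1.98 -1.91]
shift cm (cur tool axes) [-0.36  7.05 39.95] turn [-0.2236  0.0008 -0.0021] shift in target axes [-0.4  -1.99 40.52]
shift cm (cur tool axes) [-0.36  7.05 39.95] turn [0. 0. 0.] shift in target axes [-0.36  7.05 39.95]
```

Request:
step_arm(motion="0 0 0.2 1 0 0 0;0 0 0.4 2 0 0 0;0 0 0.5 2.8 0 0 0;0 0 0.5 2.8 0 0 0;0 0 0.5 2.8 0 0 0;0 0 0.5 2.8 0 0 0;0 0 0.5 2.8 0 0 0;0 0 0.5 2.8 0 0 0;0 0 0.5 2.8 0 0 0;0 0 0.5 2.8 0 0 0;0 0 0.5 2.8 0 0 0;0 0 0.5 2.8 0 0 0;0 0 0.5 2.8 0 0 0;0 0 0.5 2.8 0 0 0;0 0 0.4 2 0 0 0;0 0 0 1 0 0 0;0 0 0 0.4 0 0 0;0 0 0 0 0 0 0;0 0 0 0 0 0 0;0 0 0 0 0 0 0")

```text
time: 18.42
tool_pos: [0.6127, 0.1241, 0.3418]
ee_rot: [1.843, 1.569, -3.048]
wrist_force: [-0.9, -0.6, -1.9]
width: 0.0292
```

Run:
```python
from h import *
o,p,C=tool(); print(o['time'],p,o['wrist_force'],o['width'],o['qvel'].round(2)); go((0.612,0.125,0.175),C)
im=np.ascontiguousarray(snapshot('wrist')[...,::-1]); cv2.imwrite('pics/w8.png',im)
im2=np.ascontiguousarray(snapshot('top')[...,::-1]); cv2.imwrite('pics/t8.png',im2)
cv2.imwrite('pics/c8.png',cv2.resize(np.hstack([im,im2]),(800,300),interpolation=cv2.INTER_AREA))
```

```text
18.4167 [0.61272183 0.1240522  0.34175651] [-0.87658483 -0.63961814 -1.88085596] 0.029163928667638644 [-0.01 -0.01 -0.    0.   -0.   -0.  ]
shift cm (cur tool axes) [16.68  0.06  0.09] turn [0. 0. 0.] shift in target axes [16.68  0.06  0.09]
```

View pics/c8.png

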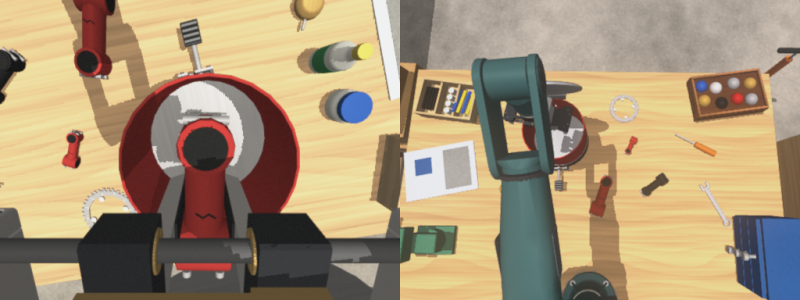

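Request:
step_arm(motion="0 0.7 0 0 0 0 0;0 1.5 0 0 0 0 0;0 2 0 0 0 0 0;0 2 0 0 0 0 0;0 2 0 0 0 0 0;0 2 0 0 0 0 0;0 2 0 0 0 0 0;0 2 0 0 0 0 0;0 1.5 0 0 0 0 0;0 1 0 0 0 0 0;0 0.5 0 0 0 0 0;0 0.3 0 0 0 0 0;0 0 0 0 0 0 0;0 0 0 0 0 0 0")

```text
time: 19.68
tool_pos: [0.613, 0.1254, 0.1682]
ee_rot: [-0.829, 1.57, 0.565]
wrist_force: [0.4, 0.1, -1.9]
width: 0.0295
```

Request:
step_arm(motion="55 0 0 0 0 0 0;55 0 0 0 0 0 0;55 0 0 0 0 0 0;55 0 0 0 0 0 0;55 0 0 0 0 0 0;55 -0.5 0 0 0 0 0;55 -1 0 0 0 0 0;55 -2 0 0 0 0 0;55 -2.5 0 0 0 0 0;55 -2.5 0 0 0 0 0;55 -2.5 0 0 0 0 0;55 -2.5 0 0 0 0 0;55 -2 0 0 0 0 0;55 -1 0 0 0 0 0;55 -0.5 0 0 0 0 0;55 0 0 0 0 0 0")

```text
time: 21.02
tool_pos: [0.6129, 0.1254, 0.3385]
ee_rot: [-0.948, 1.569, 0.446]
wrist_force: [-0.2, -0.4, -0.7]
width: 0.0518
```

```bash
python3 st.py
python3 - <<'E'
from h import *
go((0.415,0.128,0.25),Rdown(0.047+np.pi/2))
im=np.ascontiguousarray(snapshot('wrist')[...,::-1]); cv2.imwrite('pics/w9.png',im)
E
```

```text
t 21.02 pos [0.6129 0.1254 0.3385] binframe mm [-18.    1.8 338.5] F binframe [-0.2 -0.4 -0.7] tilt 0.001 M [-0.01  0.01  0.  ] w 0.05175932471720984 [ 0.11  0.27  0.93  0.    1.94 -1.28]
shift cm (cur tool axes) [ 8.82 19.54 -3.23] turn [-0.2236  0.0008  0.0014] shift in target axes [ 8.85 19.76  1.19]
```

View pics/w9.png

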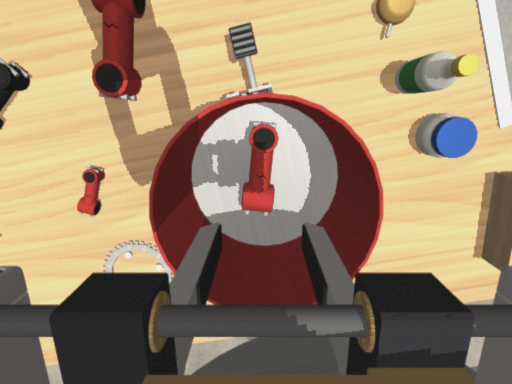

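Request:
step_arm(motion="55 0 0.5 0 -0.11 0 0;55 0 1 0 -0.11 0 0;55 0 2 0.1 0 0 0;55 0 2.5 0.2 0 0 0;55 0 2.5 0.2 0 0 0;55 0 2.5 0.2 0 0 0;55 0 2.5 0.2 0 0 0;55 0.5 2.5 0.2 0 0 0;55 1.5 2 0 0 0 0;55 2 1.3 0 0 0 0;55 2.5 0.5 0 0 0 0;55 2.5 0 0 0 0 -0.05;55 2.5 0 0 0 0 -0.05;55 1.5 0 0 0 0 -0.05;55 0.7 0 0 0 0 -0.05;55 0 0 0 0 0 0;55 0 0 0 0 0 0")

```text
time: 22.48
tool_pos: [0.4167, 0.13, 0.1987]
ee_rot: [-1.571, 1.376, 0.044]
wrist_force: [0.0, -0.7, 0.5]
width: 0.0518
```

```bash
cat > ap.py <<'E'
from h import *
th=0.207; R=Rdown(0.047+np.pi/2)@Ro.from_rotvec([0,0,-th]).as_matrix()
tgt=np.array([0.4400,0.1302,0.0425])
go(tgt-R[:,0]*0.05,R); go(tgt,R)
E
python3 st.py;python3 ap.py
python3 - <<'E'
from h import *
im=np.ascontiguousarray(snapshot('wrist')[...,::-1]); cv2.imwrite('pics/w10.png',im)
E
```

```text
t 22.48 pos [0.4167 0.13   0.1987] binframe mm [-213.8   15.6  198.7] F binframe [-0.  -0.7  0.5] tilt 0.195 M [ 0.06  0.02 -0.03] w 0.05181199385708875 [ 0.19 -0.31  1.79 -0.03  1.47 -1.42]
shift cm (cur tool axes) [10.77  0.8  -0.08] turn [-0.0032 -0.0007 -0.0118] shift in target axes [10.76  0.93 -0.09]
shift cm (cur tool axes) [15.77  0.74 -0.08] turn [-0.0032 -0.0007 -0.0118] shift in target axes [15.76  0.93 -0.09]
```

View pics/w10.png

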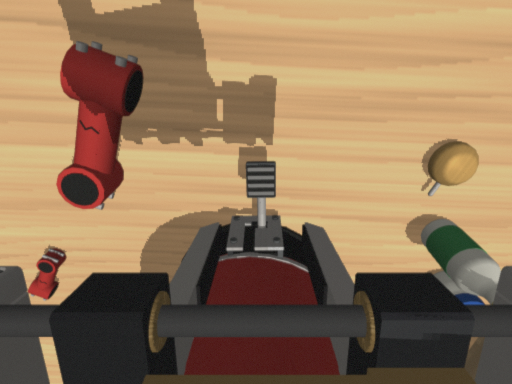

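Request:
step_arm(motion="55 0.7 0.2 0 0 0 -0.012;55 1.5 0.2 -0.05 0 0 0;55 2 0.2 0 0 0 0;55 2 0.2 0 0 0 0;55 2 0.1 0 0 0 0;55 1.5 0 0 0 0 0;55 0.7 0 0 0 0 0;55 0.4 0 0 0 0 0;55 0 0 0 0 0 0")

```text
time: 23.28
tool_pos: [0.4323, 0.1303, 0.0929]
ee_rot: [-1.569, 1.361, 0.045]
wrist_force: [-0.4, 1.1, -0.4]
width: 0.0521
```

```bash
python3 st.py;python3 ap.py
python3 - <<'E'
from h import *
im=np.ascontiguousarray(snapshot('wrist')[...,::-1]); cv2.imwrite('pics/w11.png',im)
E
```

```text
t 23.28 pos [0.4323 0.1303 0.0929] binframe mm [-198.2   15.1   92.9] F binframe [-0.4  1.1 -0.4] tilt 0.21 M [ 0.    0.06 -0.05] w 0.05211479901019206 [ 0.19 -0.22  1.94 -0.03  1.21 -1.42]
shift cm (cur tool axes) [ 0.09  0.28 -0.05] turn [-0.004  -0.0004  0.0033] shift in target axes [ 0.09  0.28 -0.05]
shift cm (cur tool axes) [ 5.09  0.3  -0.04] turn [-0.004  -0.0004  0.0033] shift in target axes [ 5.09  0.28 -0.05]
```

View pics/w11.png

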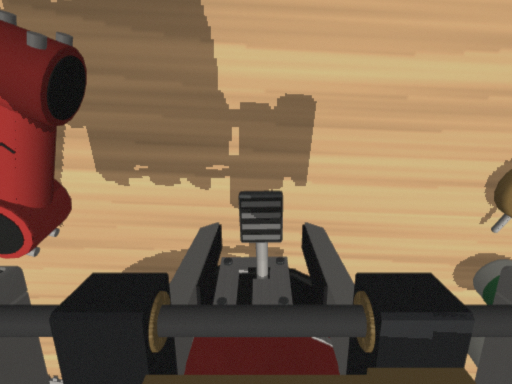

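Request:
step_arm(motion="55 0.6 0.1 0 0 0 0;55 0.9 0.1 0 0 0 0;55 0.9 0.08 0 0 0 0;55 0.9 0 0 0 0 0;55 0.9 0 0 0 0 0;55 0.5 0 0 0 0 0;55 0.3 0 0 0 0 0;55 0 0 0 0 0 0;55 0 0 0 0 0 0;20 0 0 0 0 0 0;0 0 0 0 0 0 0;0 0 0 0 0 0 0;0 0 0 0 0 0 0;0 0 0 0 0 0 0;0 0 0 0 0 0 0")

```text
time: 24.58
tool_pos: [0.4399, 0.1306, 0.0439]
ee_rot: [-1.57, 1.359, 0.044]
wrist_force: [-0.9, -1.3, 1.5]
width: 0.0315
```

```bash
python3 st.py
```

```text
t 24.58 pos [0.4399 0.1306 0.0439] binframe mm [-190.6   15.1   43.9] F binframe [-1.  -1.2  1.5] tilt 0.212 M [-0.21  0.04  0.09] w 0.03149697653653701 [ 0.19 -0.15  1.99 -0.03  1.1  -1.42]
```

Request:
step_arm(motion="0 0.09 0.02 0 0 0 -0.005;0 0.09 0.02 0 0 0 -0.005;0 0 0 0 0 0 0")

```text
time: 24.83
tool_pos: [0.4399, 0.1307, 0.0423]
ee_rot: [-1.569, 1.348, 0.045]
wrist_force: [-3.1, 0.1, 4.5]
width: 0.0319
```

Request:
step_arm(motion="0 0.09 0.02 0 0 0 -0.005;0 0 0 0 0 0 0")

```text
time: 25.0
tool_pos: [0.4399, 0.1307, 0.0415]
ee_rot: [-1.569, 1.343, 0.046]
wrist_force: [-1.3, -0.3, 5.1]
width: 0.0316
```

Request:
step_arm(motion="0 0.05 0.01 0 0 0 -0.003;0 0 0 0 0 0 0")

```text
time: 25.17
tool_pos: [0.4399, 0.1308, 0.041]
ee_rot: [-1.569, 1.34, 0.046]
wrist_force: [-1.8, -1.3, 5.0]
width: 0.0315
```

Request:
step_arm(motion="0 0.05 0.01 0 0 0 -0.003;0 0 0 0 0 0 0")

```text
time: 25.33
tool_pos: [0.4399, 0.1308, 0.0405]
ee_rot: [-1.569, 1.337, 0.046]
wrist_force: [-1.6, -0.6, 5.6]
width: 0.0319
```

Request:
step_arm(motion="0 0.05 0.01 0 0 0 -0.003;0 0 0 0 0 0 0")

```text
time: 25.5
tool_pos: [0.4399, 0.1307, 0.04]
ee_rot: [-1.569, 1.334, 0.046]
wrist_force: [-1.9, -2.5, 5.7]
width: 0.0317
```

Request:
step_arm(motion="0 0.05 0.01 0 0 0 -0.003;0 0 0 0 0 0 0")

```text
time: 25.67
tool_pos: [0.44, 0.1308, 0.0396]
ee_rot: [-1.569, 1.331, 0.046]
wrist_force: [-2.7, -0.5, 7.0]
width: 0.0315
```

Stop felt at z≈0.0398. Sliding back by −15 mm.

Request:
step_arm(motion="0 0 0 -0.1 0 0 0;0 0 0 -0.2 0 0 0;0 0 0 -0.2 0 0 0;0 0 0 0 0 0 0")

```text
time: 26.0
tool_pos: [0.4402, 0.1262, 0.0398]
ee_rot: [-1.564, 1.331, 0.05]
wrist_force: [-2.8, 1.1, 6.5]
width: 0.0318
```

Request:
step_arm(motion="0 0 0 -0.2 0 0 0;0 0 0 -0.2 0 0 0;0 0 0 0 0 0 0")

```text
time: 26.25
tool_pos: [0.4404, 0.1222, 0.0398]
ee_rot: [-1.564, 1.331, 0.05]
wrist_force: [-3.5, -0.7, 6.9]
width: 0.0317
```

Request:
step_arm(motion="0 0 0 -0.2 0 0 0;0 0 0 -0.2 0 0 0;0 0 0 0 0 0 0")

```text
time: 26.5
tool_pos: [0.4407, 0.1181, 0.0398]
ee_rot: [-1.565, 1.331, 0.05]
wrist_force: [-3.6, 0.1, 6.4]
width: 0.0317
```

Request:
step_arm(motion="0 0 0 -0.1 0 0 0;0 0 0 0 0 0 0")

```text
time: 26.67
tool_pos: [0.4407, 0.1174, 0.0397]
ee_rot: [-1.563, 1.331, 0.051]
wrist_force: [-3.3, 2.2, 5.9]
width: 0.0314
```

Request:
step_arm(motion="0 0 0 -0.1 0 0 0;0 0 0 0 0 0 0;0 0 0 0 0 0 0")

```text
time: 26.92
tool_pos: [0.4407, 0.1164, 0.0397]
ee_rot: [-1.563, 1.331, 0.051]
wrist_force: [-2.9, 1.1, 5.8]
width: 0.0314
```

Request:
step_arm(motion="0 0 0 -0.06 0 0 0;0 0 0 0 0 0 0")

```text
time: 27.08
tool_pos: [0.4408, 0.1159, 0.0398]
ee_rot: [-1.562, 1.331, 0.052]
wrist_force: [-2.4, 0.9, 6.3]
width: 0.0315
```

Request:
step_arm(motion="0 -0.09 -0.02 0 0 0 0.005;0 -0.09 -0.02 0 0 0 0.005;0 0 0 0 0 0 0")

```text
time: 27.33
tool_pos: [0.4407, 0.1156, 0.0415]
ee_rot: [-1.565, 1.342, 0.05]
wrist_force: [-2.3, 1.4, 6.0]
width: 0.0313
```

Request:
step_arm(motion="0 -0.09 -0.02 0 0 0 0.005;0 -0.09 -0.02 0 0 0 0.005;0 0 0 0 0 0 0")

```text
time: 27.58
tool_pos: [0.4407, 0.1155, 0.0433]
ee_rot: [-1.565, 1.352, 0.049]
wrist_force: [-1.7, 1.4, 6.2]
width: 0.0317
```

Request:
step_arm(motion="0 -0.09 -0.02 0 0 0 0.005;0 -0.09 -0.02 0 0 0 0.005;0 -0.09 -0.02 0 0 0 0.005;0 0 0 0 0 0 0")

```text
time: 27.92
tool_pos: [0.4407, 0.1154, 0.0461]
ee_rot: [-1.565, 1.367, 0.049]
wrist_force: [-2.0, 0.0, 6.9]
width: 0.0316
```

```bash
python3 st.py
```

```text
t 27.92 pos [0.4407 0.1154 0.0461] binframe mm [-1.905e+02 -1.000e-01  4.610e+01] F binframe [-1.9  0.1  6.9] tilt 0.204 M [0.09 0.41 0.17] w 0.03159426618042369 [ 0.15 -0.16  1.99 -0.02  1.11 -1.46]
```

Request:
step_arm(motion="0 -0.18 -0.04 0 0 0 0.01;0 -0.18 -0.04 0 0 0 0.01;0 -0.18 -0.04 0 0 0 0.01;0 -0.18 -0.04 0 0 0 0.01;0 -0.18 -0.04 0 0 0 0.01;0 -0.18 -0.04 0 0 0 0.01;0 -0.18 -0.04 0 0 0 0.01;0 -0.18 -0.04 0 0 0 0.01;0 -0.18 -0.04 0 0 0 0.01;0 -0.18 -0.04 0 0 0 0.01;0 -0.09 -0.02 0 0 0 0.005;0 0 0 0 0 0 0")

```text
time: 28.92
tool_pos: [0.4419, 0.1154, 0.0657]
ee_rot: [-1.561, 1.473, 0.053]
wrist_force: [-3.6, -0.1, 8.2]
width: 0.0318
```

Request:
step_arm(motion="0 -0.09 -0.02 0 0 0 0.005;0 -0.09 -0.02 0 0 0 0.005;0 -0.09 -0.02 0 0 0 0.005;0 -0.09 -0.02 0 0 0 0.005;0 -0.09 -0.02 0 0 0 0.005;0 -0.09 -0.02 0 0 0 0.005;0 0 0 0 0 0 0")

```text
time: 29.5
tool_pos: [0.4426, 0.1154, 0.0712]
ee_rot: [-1.558, 1.503, 0.056]
wrist_force: [-2.5, 0.7, 8.7]
width: 0.0313
```

Request:
step_arm(motion="0 -0.07 -0.02 0 0 0 0.004;0 -0.07 -0.02 0 0 0 0.004;0 -0.07 -0.02 0 0 0 0.004;0 -0.07 -0.02 0 0 0 0.004;0 -0.07 -0.02 0 0 0 0.004;0 -0.07 -0.02 0 0 0 0.004;0 -0.07 -0.02 0 0 0 0.004;0 -0.07 -0.02 0 0 0 0.004;0 -0.07 -0.02 0 0 0 0.004;0 0 0 0 0 0 0")

```text
time: 30.33
tool_pos: [0.4436, 0.1154, 0.0774]
ee_rot: [-1.545, 1.54, 0.07]
wrist_force: [-4.4, 0.9, 8.8]
width: 0.0318
```

Request:
step_arm(motion="0 -0.05 -0.01 0 0 0 0.003;0 -0.05 -0.01 0 0 0 0.003;0 -0.05 -0.01 0 0 0 0.003;0 -0.05 -0.01 0 0 0 0.003;0 0 0 0 0 0 0")

```text
time: 30.75
tool_pos: [0.4439, 0.1155, 0.0794]
ee_rot: [-1.528, 1.552, 0.086]
wrist_force: [-2.9, 1.5, 9.2]
width: 0.0313
```

Request:
step_arm(motion="0 -0.05 -0.01 0 0 0 0.003;0 -0.05 -0.01 0 0 0 0.003;0 -0.05 -0.01 0 0 0 0.003;0 0 0 0 0 0 0")

```text
time: 31.08
tool_pos: [0.4442, 0.1154, 0.0809]
ee_rot: [-1.496, 1.561, 0.119]
wrist_force: [-3.3, 0.8, 8.3]
width: 0.0313
```

Request:
step_arm(motion="0 -0.05 -0.01 0 0 0 0.003;0 -0.05 -0.01 0 0 0 0.003;0 0 0 0 0 0 0")

```text
time: 31.33
tool_pos: [0.4444, 0.1155, 0.0819]
ee_rot: [-1.388, 1.567, 0.227]
wrist_force: [-4.2, 0.9, 8.7]
width: 0.0318
```

Request:
step_arm(motion="0 -0.05 -0.01 0 0 0 0;0 -0.05 -0.01 0 0 0 0;0 0 0 0 0 0 0")

```text
time: 31.58
tool_pos: [0.4445, 0.1154, 0.0825]
ee_rot: [-1.392, 1.567, 0.222]
wrist_force: [-3.6, 0.4, 7.0]
width: 0.0316
```

Request:
step_arm(motion="0 -0.04 0 0 0 0 0;0 0 0 0 0 0 0")

```text
time: 31.75
tool_pos: [0.4445, 0.1154, 0.0826]
ee_rot: [-1.415, 1.567, 0.199]
wrist_force: [-2.8, 0.9, 6.6]
width: 0.0316
```

Request:
step_arm(motion="0 -0.05 0 0 0 0 0;0 0 0 0 0 0 0")

```text
time: 31.92
tool_pos: [0.4445, 0.1153, 0.0826]
ee_rot: [-1.451, 1.566, 0.163]
wrist_force: [-1.6, 1.8, 4.3]
width: 0.0316
```

Request:
step_arm(motion="0 -0.05 0 0 0 0 0;0 0 0 0 0 0 0")

```text
time: 32.08
tool_pos: [0.4445, 0.1152, 0.0827]
ee_rot: [-1.471, 1.566, 0.143]
wrist_force: [-0.9, 0.9, -0.1]
width: 0.0317
```

```bash
python3 st.py
python3 - <<'E'
from h import *
im=np.ascontiguousarray(snapshot('top')[...,::-1]); cv2.imwrite('pics/t12.png',im)
im=np.ascontiguousarray(snapshot('scene')[...,::-1]); cv2.imwrite('pics/s12.png',im)
E
```

```text
t 32.08 pos [0.4445 0.1152 0.0827] binframe mm [-186.8   -0.5   82.7] F binframe [-0.8  1.  -0.1] tilt 0.004 M [-0.    0.08  0.14] w 0.03168994123552636 [ 0.13 -0.04  1.79  0.    1.39 -1.48]
```

View pics/t12.png

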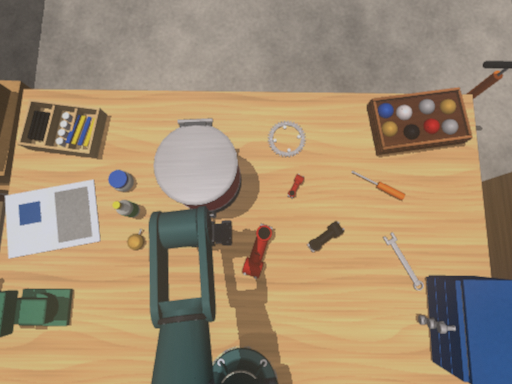

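The lid is shut and the pedal is at rest with zero load. I'll open and retreat.

Request:
step_arm(motion="60 0 0 0 0 0 0;60 0 0 0 0 0 0;60 0 0 0 0 0 0;60 0 0 0 0 0 0;60 0 0 0 0 0 0;60 -0.5 0 0 0 0 0;60 -1 0 0 0 0 0;60 -1.5 0.2 0 0 0 0;60 -2 0.3 0 0 0 0;60 -2 0.5 0 0 0 0;60 -2 0.5 0 0 0 0;60 -2 0.5 0 0 0 0;60 -2 0.5 0 0 0 0;60 -1.5 0.3 0 0 0 0;60 -0.8 0 0 0 0 0;60 0 0 0 0 0 0;60 0 0 0 0 0 0;60 0 0 0 0 0 0")

```text
time: 33.68
tool_pos: [0.4156, 0.1139, 0.235]
ee_rot: [-1.48, 1.568, 0.134]
wrist_force: [-0.4, -0.1, -0.2]
width: 0.0562
```

```bash
python3 st.py
python3 - <<'E'
from h import *
for n in ['top','scene']:
    a=img(n+'0'); b=np.ascontiguousarray(snapshot(n)[...,::-1]); cv2.imwrite(f'pics/{n}13.png',b)
P=camera_params('wrist'); b=np.ascontiguousarray(snapshot('wrist')[...,::-1]); cv2.imwrite('pics/w13.png',b)
g=cv2.cvtColor(b,cv2.COLOR_BGR2GRAY)
q=cv2.morphologyEx((g<105).astype(np.uint8),cv2.MORPH_CLOSE,np.ones((5,5)));q=cv2.morphologyEx(q,cv2.MORPH_OPEN,np.ones((17,17)))
for c in cv2.findContours(q,0,1)[0]:
    c=c[:,0]
    if cv2.contourArea(c)>3000: continue
    G=np.array([ray(P,x,0.087)[:2] for x in c],np.float32); print(c.min(0),c.max(0),cv2.minAreaRect(G))
cv2.imwrite('pics/c13.png',cv2.resize(np.hstack([img('scene13'),b]),(800,300),interpolation=cv2.INTER_AREA))
E
```

```text
t 33.68 pos [0.4156 0.1139 0.235 ] binframe mm [-215.7   -0.5  235. ] F binframe [-0.4 -0.  -0.2] tilt 0.003 M [ 0.06 -0.    0.07] w 0.056245615030604046 [ 0.14 -0.19  1.61 -0.    1.71 -1.48]
[247 195] [275 229] ((0.44411373138427734, 0.11347360908985138), (0.03896775096654892, 0.03068404272198677), 2.4427719116210938)
[  0 151] [ 17 179] ((0.4047471284866333, -0.1506185680627823), (0.01731646992266178, 0.03207985684275627), 79.13727569580078)
[176  68] [199  90] ((0.31183943152427673, 0.036942705512046814), (0.019840659573674202, 0.022860702127218246), 2.4446399211883545)
[95 55] [120  84] ((0.30664288997650146, -0.03905227780342102), (0.025737963616847992, 0.024350853636860847), 2.444826126098633)
```

View pics/c13.png

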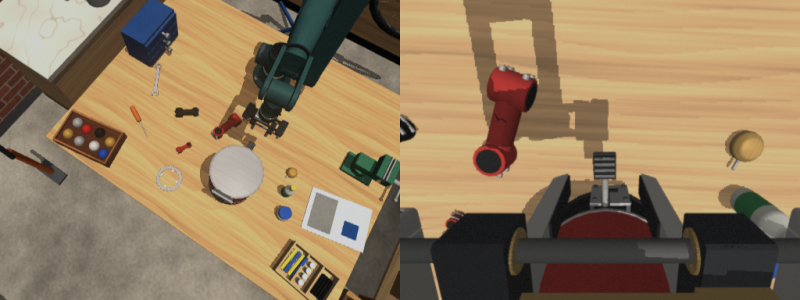

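View pics/top13.png

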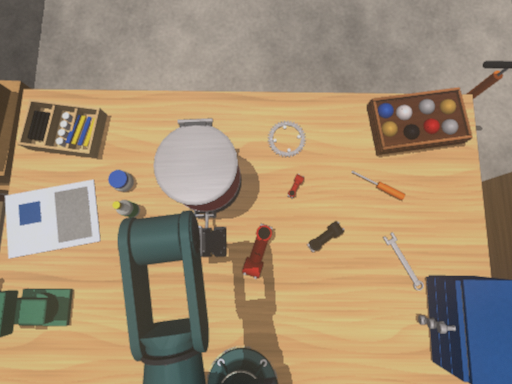

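The lid is shut at (197,164). The pad is back at (0.444,0.1135), against (0.4437,0.1144) at the start, and everything else is in place. Handing in.

```bash
python3 -c "
from bench import robot
print(robot.close_job())"
```

```text
the job is handed in; nothing more can be done
None
```

The 124 mm red stem is in the bin with the lid shut, and the job is handed in at about 34 s of the 72 s allowed.

- **Opening:** I pinched the pedal and pressed it until I felt the stop at about 43 mm down, peaking at about 11 N upward there. I slid it about 15 mm under the catch and let it up about 3–4 mm. The lid stayed open after I let go.
- **Stem:** Three red stems measured roughly 158, 121 and 76 mm; I took the middle one, and my measurement fits the given 124 mm. I lowered it through the mouth and let go about 80 mm above the bin floor. The wrist picture showed it lying on the floor of the bin.
- **Closing:** I pressed the pedal to the stop again, slid it back 15 mm, and eased it up by hand until the load was zero.

**Last checks:**
- The lid looks shut in both overview pictures.
- The pad is within about 1 mm of its starting place.
- By eye, nothing else on the bench has moved, including the black stem.
- The arm is clear of everything.

**Disagreements:** The first wrist picture of the pad was about 9 mm off from the other views because I used the camera pose from a moment later, while the arm was still moving. A fresh picture settled it. After that, the views agreed to about 4 mm sideways, and no check failed.

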